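# Take the flow-cell cassette out of its test dock

## Task

Unlock the dock by sliding its transport lock knob all the way to the open end stop, then pinch the two side catches of the docked flow-cell cassette together and lift it straight out, leaving the lock open. Finish while still holding the cassette by its pinched catches, level and still in the air, its underside at least 6 cm above the top of the dock and clear of everything else. Leave the spare cassette and all other things where they are.

Things in the scene. Friction and masses are not known exactly. Their poses are not given: they have to be found in the camera images.
- dock: White block 190 mm (x) by 200 mm (y), 50 mm high (deck), fixed. Origin: on the table, below the centre of the well holding the cassette; block x -90 to +100, y -100 to +100 mm; x points away from the lock, z up. Well 93 x 43 mm, floor 12 mm above table, 1.5 mm play: lift straight up 40 mm to leave it. Ledges at its long sides hold the catches' teeth down until both are pinched.
- lock (a joint): Transport lock: how far its knob has been slid, in m: 0 = locked, 0.045 = open at the end stop. It slides along the dock's +y and stays where left (friction about 2 N). Until it is slid some 30 mm, its steel tongue lies over the cassette's front lip and keeps the cassette down.
- lock_grip (a point): Centre of the lock's knob: black upright block 20 mm (dock x) by 14 mm (dock y) by 32 mm high, 68 mm from the cassette's centre towards dock -x; axes those of the dock. Knob top 102.5 mm above the table; it stands on a steel tongue 28 mm wide in y, top 70.5 mm above the table. The aluminium end stop on the track at the +y end is lower than the knob (78 mm above the table).
- cassette_mid (a point): Centre of the docked cassette, half-way up its body; axes as the dock's when seated. Grey body 90 (x) x 40 (y) x 85 mm high, 30 mm wide in its upper half, two 8 mm steel fittings on top, steel lip at its -x end. Underside 42.5 mm below this point; seated, the point is 54.5 mm above the table. About 0.2 to 0.4 kg.
- catch_left_pad (a point): Centre of the outer face of the cassette's left (+y) catch: ribbed white upright paddle 26 mm (x) by 34 mm high, 60 to 94 mm above the table when seated; this point is 23.5 mm above cassette_mid (78 mm above the table when seated). The catch moves along the cassette's y: press it towards the middle.
- catch_right_pad (a point): The same for the right (-y) catch. The two faces are 56 mm apart released and 40 mm apart fully pinched.
- catch_left (a joint): Inward travel of the left catch in m: 0 = released (sprung out), 0.008 = fully pinched. Its spring pushes out with 3 N when released and 7 N when fully pinched; its tooth clears the dock's ledge from about 0.006. Hold it in all through the lift: grip with 15 to 40 N.
- catch_right (a joint): The same for the right catch.
- spare: A spare cassette of the same shape (its catches do not move), standing on the table beside the dock. Leave it alone. Origin: centre of its underside.
- vials: Black tray 110 x 75 x 22 mm full of glass vials, 44 mm high with their caps, on the table beside the dock. Leave it alone. Origin: centre of its underside.
- cap: Blue bottle cap, 42 mm across, 24 mm high, lying on a rear corner of the dock's top. Leave it alone. Origin: centre of its underside.
- driver: Screwdriver, 190 mm long, lying behind the dock. Leave it alone.
- spanner: Spanner, 120 mm long, lying on the table in front of (-x of) the dock. Leave it alone.

How it is judged:
On the way, in this order (a step that is already met when the one before it is completed fails the run):
1. the transport lock is slid fully to its open end stop, the cassette still seated (value of joint lock above 0.041 m and z of cassette_mid in the frame of dock below 0.062 m), for 0.2 s.
2. both side catches are pinched in (value of joint each of catch_left, catch_right above 0.006 m), for 0.1 s.
At the end, for the whole second after the job is handed in: The lock is at least 41 mm open; the fingers press on both catches, each at least 6 mm pinched in; the cassette is at rest, its underside at least 57 mm above the dock's deck (its centre 150 mm above the table), within 0.2 rad of upright, touching neither the dock nor any of the other things (all of step 2 and value of joint lock above 0.041 m and height (world z) of cassette_mid above 0.15 m and angle between cassette_mid's own z axis and vertical below 0.2 rad and contact force between the fingers and catch_left above 1 N and contact force between the fingers and catch_right above 1 N and contact force between cassette and dock below 0.1 N and contact force between cassette and spare below 0.1 N and contact force between cassette and vials below 0.1 N and contact force between cassette and cap below 0.1 N and contact force between cassette and driver below 0.1 N and contact force between cassette and spanner below 0.1 N and linear speed of cassette below 0.03 m/s and angular speed of cassette below 0.2 rad/s); the arm keeps its last pose, push and grip.
It fails at once if the spare cassette is pushed more than 3 cm from its place (distance of spare from where it was at the start of the episode above 0.03 m).
It fails at once if another bystander is pushed more than 3 cm from its place (distance of any of vials, cap, driver, spanner from where it was at the start of the episode above 0.03 m).
It also fails if it takes over 54 s, if anything falls off the work surface, if the arm or the gripper's body presses on something with over 40 N, if the wrist force passes 120 N, or if a joint passes its speed limit or range.

## Robot

A 6-joint arm with a two-finger parallel gripper is mounted at the origin on the work surface. World frame = base frame: x ahead of the robot, y to its left, z up, the work surface at z = 0. Lengths are in m, angles in rad, forces in N, time in s.
With the tool pointing down it reaches from about 0.4 to 0.825 m from the base axis. Payload 7 kg.
Tool frame: the origin (TCP) lies midway between the tips of the shut fingers; the grasp point (between the pads) lies 19 mm behind it; z points along the fingers, y is the line along which they close (so a half turn about z gives the same grasp; the last joint's range is limited). The gripper opens to 88 mm and grips with 3 to 60 N. Pads are 19 mm wide; open, the fingers measure 130 mm over their backs; the gripper's body (78 mm by 193 mm) begins 47 mm behind the grasp point.
Start: joints at [1.396, 0.359, 0.012, 0, -1.224, -0.288], TCP at [0.301, 0.604, 0.227] pointing down, gripper open.
Joint ranges: [-3.07, 3.07], [-1.43, 2.12], [-1.02, 1.25], [-3.03, 1.67], [-3.05, -0], [-3.03, 3.03]. Speed limits (rad/s): [2.39, 2.39, 3.01, 3.14, 3.14, 3.14].

## Interface

Orientations are given as [roll, pitch, yaw] about the fixed x, y, z axes, in that order (R = Rz(yaw) Ry(pitch) Rx(roll)).
In Python, from station import get_state, grab_frame, calibration, job_done, boxes_of, regions_of, spot_point gives the robot as it stands. The module is installed in compiled form; this text tells all that it offers.
- The arm moves only by the tool arm_command, never from a script. Its argument "commands" is a list of rows, each an object of numbers: "tx", "ty", "tz": the shift along the tool's x, y, z each as a share of 25 cm, from -1 to 1; "twist": the turn about the tool's z as a share of 180 degrees, from -1 to 1. A call has exactly 8 rows; each row is the pose to reach, as a shift and turn from the pose commanded when the call began, along the tool's axes at that moment, turning the shorter way round; what a row does not reach only later rows make up. A row lasts 1/12 s, in which the tool goes at most 41.7 mm and 7.16 degrees, less where a joint would pass 70% of its speed; a pose out of reach is approached as far as the arm can. A call with a number of a shift or a turn outside -1 to 1 is refused whole. A call with a gripper value outside its range is refused whole. "claw" is the opening, from 0 (shut) to 1 (fully open), set as the call begins (left out, the last holds). The fingers move at their own pace and stop on an object; "grip_force" is the grip in N (left out, the last holds). Time passes only in rows, so rows that repeat a pose let the fingers close, or fill a call up. It gives the time, the measured TCP pose, the force, the opening and the grip force at its end, in the units of the state.
- get_state(): the state, without advancing time (a new reading comes with each control period).
- grab_frame(name): name is "scene" or "top"; returns the picture (480x640x3 uint8, red, green, blue); there is no depth.
- calibration(name): a dict with "camera_matrix" (3x3 intrinsics, pixels), "extrinsics" (4x4, takes a point from camera to world coordinates). Camera axes: x right, y down, z forward; pixel columns grow to the right and rows downward; lengths in m; the calibration is good to about 2 mm. A picture is of the moment at which its call begins. calibration takes no time and is no camera call.
- job_done(): hands the job in; it is judged then, once.
Trained networks look in the newest picture that a camera, given by its name, has taken for a name from the list of things; names that differ only in an ending like _2 or _b are one class to them, and where a whole thing is asked for, a point or a joint stands for the part that bears it (a point fixed in the world has none). Each returns a list of dicts, best first, with "score" (0 to 1); they miss things now and then, are a little off and sometimes report something else, mostly with a low value. They report only what shows in the picture. A call takes as long as a camera call.
- boxes_of(query, camera): "rect" ([left, top, right, bottom] in pixels, round what is visible of it).
- regions_of(query, camera): "region" (480x640 bool, what is visible of it) and "rect" ([left, top, right, bottom] in pixels, round what is visible of it).
- spot_point(query, camera): "uv" ([column, row] in pixels: a listed point, or the origin of a listed thing).
The state is a dict: "t": time; "q": joint angles; "qd": joint speeds; "joint_efforts": joint torques, N m; "eef_pos": TCP position; "ee_rot": TCP orientation; "force": force on the tool from outside, world axes, zero at the start; "moment": the same for the moment, N m; "width": finger opening in m; "gripper_force": force on a finger pad.
Only numpy, scipy, OpenCV 4.12 (cv2) and the standard library are available. Lean on these libraries where they do the work, as an engineer would, in place of code of your own. Each camera call takes 0.05 s, during which the arm holds its last target. There are 200 camera calls.

## Working session

There is one attempt and no reset: what is moved stays moved. The work goes in short steps, Python scripts to look and compute and a tool call to move; the robot and the scene stay as the last step left them, time stands still between calls to the robot, and variables do not carry over. Pictures are saved under pics/ and viewed, at most 10 in all, crops included, and the job is handed in when it is done.

Besides the shell and the picture viewer there is one more tool, called after "Call:" by a JSON object that holds its "fn" and its "kwargs". arm_command: Moves the arm, as the interface text tells. Shift numbers are shares of 25 cm and turn numbers shares of 180 degrees, none past 1 either way. Its arguments: {"type":"object","properties":{"commands":{"type":"array"},"claw":{"type":"number"},"grip_force":{"type":"number"}},"required":["commands"]}

```bash
mkdir -p pics
cat > h.py <<'E'
import numpy as np,cv2
from station import *
def ray(cam,uv,z):
    c=calibration(cam);K=np.array(c["camera_matrix"]);T=np.array(c["extrinsics"])
    d=T[:3,:3]@np.linalg.solve(K,[uv[0],uv[1],1.]);o=T[:3,3]
    return o+d*(z-o[2])/d[2]
def tri(uvs):
    A=np.zeros((3,3));b=np.zeros(3)
    for cam,uv in uvs.items():
        c=calibration(cam);K=np.array(c["camera_matrix"]);T=np.array(c["extrinsics"])
        d=T[:3,:3]@np.linalg.solve(K,[uv[0],uv[1],1.]);d/=np.linalg.norm(d);P=np.eye(3)-np.outer(d,d)
        A+=P;b+=P@T[:3,3]
    return np.linalg.solve(A,b)
E
python3 - <<'E'
from h import *
for c in("scene","top"):
    cv2.imwrite(f"pics/{c}0.png",grab_frame(c)[:,:,::-1])
Z=dict(dock=0,lock_grip=.0865,cassette_mid=.0545,catch_left_pad=.078,catch_right_pad=.078,spare=0,vials=0,cap=.05)
for n,z in Z.items():
    for c in("scene","top"):
        r=spot_point(n,c)[:3]
        print(n,c,[(np.round(x["uv"]),round(float(x["score"]),2),np.round(ray(c,x["uv"],z),3)[:2]) for x in r])
print(get_state())
for c in("scene","top"):print(np.round(calibration(c)["extrinsics"],2).tolist())
E
```

```text
dock scene [(array([360., 297.]), 0.7, array([0.573, 0.191]))]
dock top [(array([271., 254.]), 0.87, array([0.581, 0.188]))]
lock_grip scene [(array([394., 265.]), 0.71, array([0.519, 0.216]))]
lock_grip top [(array([256., 280.]), 0.64, array([0.51, 0.21]))]
cassette_mid scene [(array([361., 284.]), 0.7, array([0.574, 0.189]))]
cassette_mid top [(array([267., 251.]), 0.88, array([0.578, 0.192]))]
catch_left_pad scene []
catch_left_pad top [(array([256., 244.]), 0.46, array([0.588, 0.214]))]
catch_right_pad scene [(array([353., 266.]), 0.63, array([0.567, 0.162]))]
catch_right_pad top [(array([283., 251.]), 0.44, array([0.574, 0.156]))]
spare scene [(array([285., 235.]), 0.77, array([ 0.572, -0.016]))]
spare top [(array([361., 265.]), 0.88, array([ 0.558, -0.017]))]
vials scene [(array([420., 393.]), 0.89, array([0.639, 0.386]))]
vials top [(array([182., 230.]), 0.9, array([0.636, 0.394]))]
cap scene []
cap top [(array([247., 214.]), 0.83, array([0.662, 0.238]))]
{'t': 0.9, 'q': array([ 1.39611557e+00,  3.58574231e-01,  1.19304372e-02, -3.25533236e-05,
       -1.22410025e+00, -2.88141527e-01]), 'qd': array([-0.00057478,  0.00054037, -0.00133436, -0.00153403,  0.00036149,
        0.00115076]), 'joint_efforts': array([ 5.05507505e-04, -5.82356143e+01,  2.93296176e+01,  7.00257003e+00,
        1.25754261e-02, -9.67498806e-06]), 'eef_pos': array([0.30134341, 0.60398694, 0.22658532]), 'ee_rot': array([-3.14155122e+00,  4.42126084e-05, -4.62833339e-01]), 'force': array([-0.25694455, -0.87925202, -0.18408511]), 'moment': array([ 0.00270813, -0.0202058 ,  0.01250024]), 'gripper_force': 0.0, 'width': 0.08762173780712122}
[[-0.69, 0.61, -0.39, 0.93], [0.72, 0.58, -0.37, 0.41], [0.0, -0.54, -0.84, 0.83], [0.0, 0.0, 0.0, 1.0]]
[[0.0, -0.98, 0.2, 0.34], [-1.0, -0.01, -0.0, 0.06], [0.0, -0.2, -0.98, 1.39], [0.0, 0.0, 0.0, 1.0]]
```

View pics/top0.png

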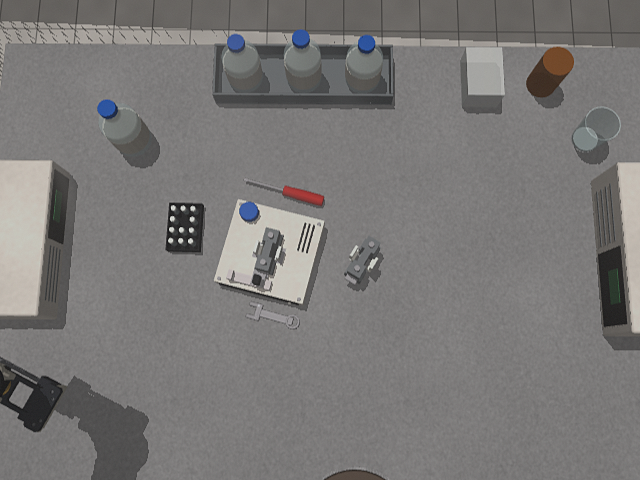

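View pics/scene0.png

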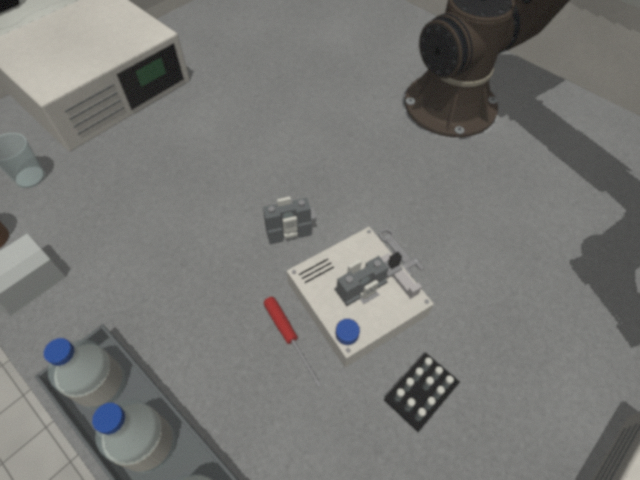

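The top view shows the dock at about (270,252), with the knob at (257,281) and the cassette at (267,250). The spare is at (363,262), the cap at (249,211), and the vials are on the left. I'll fit the dock deck outline and look at an enlarged crop.

Run:
```python
from h import *
from scipy.optimize import least_squares
for c,b in(("top",(205,190,335,315)),("scene",(270,215,445,370))):
    g=grab_frame(c)
    x0,y0,x1,y1=b; s=5 if c=="top" else 4
    cv2.imwrite(f"pics/{c}1.png",cv2.resize(g[y0:y1,x0:x1,::-1],None,fx=s,fy=s,interpolation=cv2.INTER_CUBIC))
# fit dock silhouette: convex hull of the block in both cameras vs region mask
M={}
for c in("top","scene"):
    r=regions_of("dock",c); r=[x for x in r][:1]
    m=r[0]["region"].astype(np.uint8)
    print(c,r[0]["score"],m.sum())
    M[c]=cv2.convexHull(np.argwhere(m>0)[:,::-1].astype(np.int32))
def proj(c,P):
    k=calibration(c);T=np.linalg.inv(np.array(k["extrinsics"]));p=(T[:3,:3]@P.T).T+T[:3,3]
    p=(np.array(k["camera_matrix"])@p.T).T;return p[:,:2]/p[:,2:]
B=np.array([[x,y,z] for x in(-.09,.1) for y in(-.1,.1) for z in(0,.05)])
def W(p,B):
    R=cv2.Rodrigues(np.array([0,0,p[2]]))[0];return B@R.T+[p[0],p[1],0]
def res(p,cams=("top","scene")):
    o=[]
    for c in cams:
        h=cv2.convexHull(proj(c,W(p,B)).astype(np.float32))
        o+=[cv2.pointPolygonTest(h,(float(q[0][0]),float(q[0][1])),True) for q in M[c]]
    return np.array(o)
for cams in(("top",),("scene",),("top","scene")):
    f=least_squares(res,[.575,.19,-.23],args=(cams,),diff_step=1e-3,loss="soft_l1");print(cams,np.round(f.x,4),f.cost)
p=f.x
for n,P in dict(knob=[-.068,0,.0865],knobtop=[-.068,0,.1025],mid=[0,0,.0545],L=[0,.028,.078],R=[0,-.028,.078]).items():
    w=W(p,np.array([P]));print(n,np.round(w,3),np.round(proj("top",w),1),np.round(proj("scene",w),1))
```

```text
top 0.92 6686
scene 0.96 9016
('top',) [ 0.5773  0.1886 -0.2568] 2.6563263909379833
('scene',) [ 0.5728  0.1886 -0.2497] 11.948974032912208
('top', 'scene') [ 0.575   0.1886 -0.2443] 21.547195692882354
knob [[0.509 0.205 0.086]] [[258.5 280.7]] [[392.3 258.2]]
knobtop [[0.509 0.205 0.102]] [[257.7 279.7]] [[393.5 253.6]]
mid [[0.575 0.189 0.054]] [[268.4 252.6]] [[360.3 284.2]]
L [[0.582 0.216 0.078]] [[254.9 247.5]] [[370.5 289.8]]
R [[0.568 0.161 0.078]] [[280.  253.9]] [[352.4 266.6]]
```

View pics/top1.png

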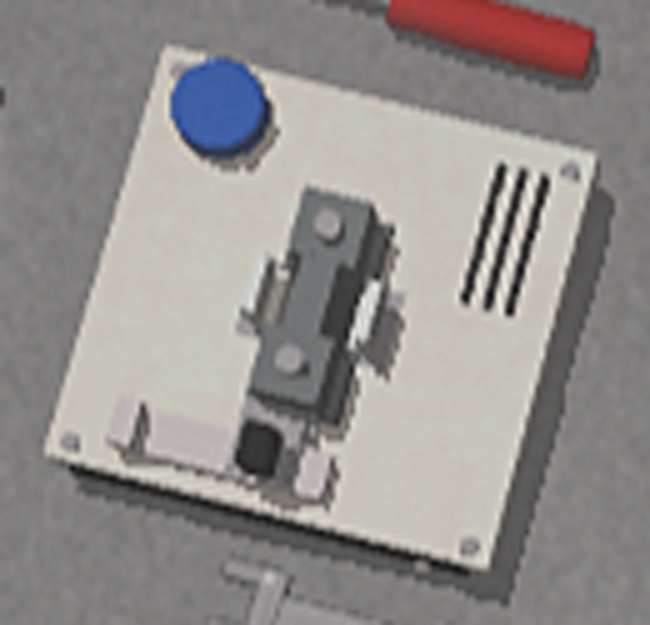

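View pics/scene1.png

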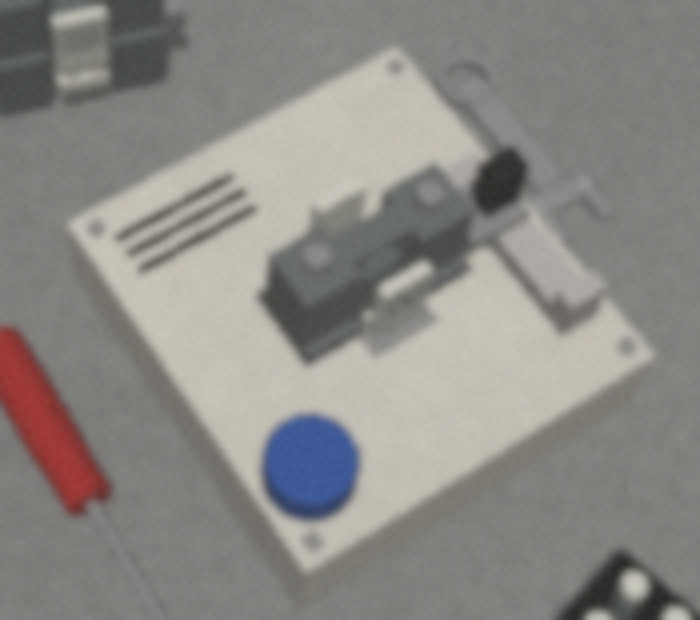

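The crops show the deck corners clearly, the black knob at about (257,279) in the top image, and the cassette's fittings. I'll refine the dock pose from the deck corners and compute the move to the knob.

```bash
cat >> h.py <<'E'
def proj(c,P):
    k=calibration(c);T=np.linalg.inv(np.array(k["extrinsics"]));p=(T[:3,:3]@P.T).T+T[:3,3]
    p=(np.array(k["camera_matrix"])@p.T).T;return p[:,:2]/p[:,2:]
def W(p,B):
    return np.asarray(B)@cv2.Rodrigues(np.array([0,0,p[2]]))[0].T+[p[0],p[1],0]
def plan(p,P):  # shares to bring TCP to dock point P with tool yaw = dock yaw
    from scipy.spatial.transform import Rotation as Ro
    s=get_state();w=W(p,[P])[0];R=Ro.from_euler("xyz",s["ee_rot"]).as_matrix()
    d=R.T@(w-s["eef_pos"]);print("target",np.round(w,4),"shares",np.round(d/.25,3),"twist",round(-(p[2]-s["ee_rot"][2])/np.pi,4))
E
python3 - <<'E'
from h import *
from scipy.optimize import least_squares
C=[[.1,.1,.05],[.1,-.1,.05],[-.09,.1,.05],[-.09,-.1,.05]]
O={"top":np.array([[165,47],[598,152],[47,458],[490,572]])/5+[205,190]-.4,
"scene":np.array([[307,572],[70,225],[653,350],[400,45]])/4+[270,215]-.4}
for cs in(["top"],["scene"],["top","scene"]):
    f=least_squares(lambda p:np.concatenate([(proj(c,W(p,C))-O[c]).ravel() for c in cs]),[.575,.19,-.25])
    print(cs,np.round(f.x,4),np.round(f.fun,1))
p=f.x
for P in([-.068,0,.1025],[0,0,.0975]):print(np.round(proj("top",W(p,[P])),1))
plan(p,[-.068,0,.150]);plan(p,[-.068,0,.084])
E
```

```text
['top'] [ 0.5758  0.1877 -0.2409] [-0.1  0.1  0.2  0.4 -0.3 -0.   0.2 -0.4]
['scene'] [ 0.5733  0.189  -0.2445] [ 0.3 -0.2 -0.5 -0.7  0.9  0.7 -0.8  0. ]
['top', 'scene'] [ 0.5744  0.1885 -0.2427] [-0.4  0.6 -0.1  1.1 -0.7  0.5 -0.2  0.3 -0.2  0.1 -1.2 -0.4  0.3  0.8
 -1.5  0.2]
[[257.8 280. ]]
[[266.6 249.4]]
target [0.5084 0.2049 0.15  ] shares [1.454 1.059 0.306] twist -0.0701
target [0.5084 0.2049 0.084 ] shares [1.454 1.059 0.57 ] twist -0.0701
```

Call:
{"fn": "arm_command", "kwargs": {"commands": [{"tx":0.12,"ty":0.09},{"tx":0.24,"ty":0.18},{"tx":0.36,"ty":0.27},{"tx":0.48,"ty":0.36},{"tx":0.6,"ty":0.45},{"tx":0.73,"ty":0.53},{"tx":0.86,"ty":0.63},{"tx":0.98,"ty":0.72}], "claw": 0.6}}

```text
invalid input
```

Run:
```python
from h import *
p=[.575,.188,-.242]
print(get_state()["t"]);plan(p,[-.068,0,.120])
```

```text
1.1
target [0.509  0.2043 0.12  ] shares [1.457 1.06  0.426] twist -0.0703
```

Call:
{"fn": "arm_command", "kwargs": {"commands": [{"tx":0.12,"ty":0.09,"tz":0,"twist":0},{"tx":0.24,"ty":0.18,"tz":0,"twist":0},{"tx":0.36,"ty":0.27,"tz":0,"twist":0},{"tx":0.48,"ty":0.36,"tz":0,"twist":0},{"tx":0.6,"ty":0.45,"tz":0,"twist":0},{"tx":0.73,"ty":0.53,"tz":0,"twist":0},{"tx":0.86,"ty":0.63,"tz":0,"twist":0},{"tx":0.98,"ty":0.72,"tz":0,"twist":0}], "claw": 0.6, "grip_force": 20}}

```text
t: 1.77
eef_pos: [0.4408, 0.3316, 0.2268]
ee_rot: [-3.141, -0.0, -0.463]
force: [0.1, 1.0, 0.0]
width: 0.0528
gripper_force: 0.0
```

Run:
```python
from h import *
p=[.575,.188,-.242]
print(get_state()["t"]);plan(p,[-.068,0,.130])
```

```text
1.7667
target [0.509  0.2043 0.13  ] shares [0.471 0.334 0.387] twist -0.0702
```

Call:
{"fn": "arm_command", "kwargs": {"commands": [{"tx":0.1,"ty":0.07,"tz":0.05,"twist":-0.02},{"tx":0.2,"ty":0.14,"tz":0.12,"twist":-0.04},{"tx":0.3,"ty":0.21,"tz":0.2,"twist":-0.06},{"tx":0.4,"ty":0.28,"tz":0.27,"twist":-0.07},{"tx":0.471,"ty":0.334,"tz":0.33,"twist":-0.07},{"tx":0.471,"ty":0.334,"tz":0.387,"twist":-0.07},{"tx":0.471,"ty":0.334,"tz":0.387,"twist":-0.07},{"tx":0.471,"ty":0.334,"tz":0.387,"twist":-0.07}]}}

```text
t: 2.43
eef_pos: [0.5083, 0.2058, 0.1296]
ee_rot: [3.14, 0.001, -0.244]
force: [1.2, 0.4, 0.7]
width: 0.0531
gripper_force: 0.0
```

Run:
```python
from h import *
p=[.575,.188,-.242]
ims=[grab_frame("top")[210:310,200:330],grab_frame("scene")[200:300,330:460]]
cv2.imwrite("pics/near1.png",cv2.resize(np.hstack(ims)[:,:,::-1],None,fx=3,fy=3,interpolation=cv2.INTER_CUBIC))
plan(p,[-.068,0,.084]);print(get_state()["t"])
```

```text
target [0.509  0.2043 0.084 ] shares [0.003 0.011 0.187] twist -0.0
2.5333
```

View pics/near1.png

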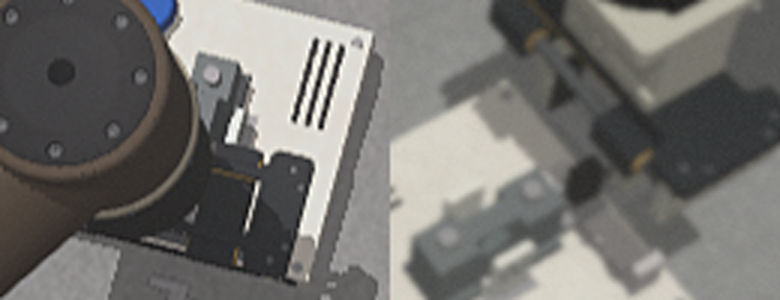

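The fingers straddle the knob. In the right half of the crop it sits at about (583,180), between and below the fingertips. I'll go down and grip.

Call:
{"fn": "arm_command", "kwargs": {"commands": [{"tx":0.003,"ty":0.006,"tz":0.05,"twist":0},{"tx":0.003,"ty":0.006,"tz":0.1,"twist":0},{"tx":0.003,"ty":0.006,"tz":0.14,"twist":0},{"tx":0.003,"ty":0.006,"tz":0.185,"twist":0},{"tx":0.003,"ty":0.006,"tz":0.185,"twist":0},{"tx":0.003,"ty":0.006,"tz":0.185,"twist":0},{"tx":0.003,"ty":0.006,"tz":0.185,"twist":0},{"tx":0.003,"ty":0.006,"tz":0.185,"twist":0}]}}

```text
t: 3.2
eef_pos: [0.5092, 0.2052, 0.0845]
ee_rot: [-3.14, -0.001, -0.242]
force: [0.4, -0.6, -0.2]
width: 0.0527
gripper_force: 0.0
```

Call:
{"fn": "arm_command", "kwargs": {"commands": [{"tx":0,"ty":0,"tz":0,"twist":0},{"tx":0,"ty":0,"tz":0,"twist":0},{"tx":0,"ty":0,"tz":0,"twist":0},{"tx":0,"ty":0,"tz":0,"twist":0},{"tx":0,"ty":0,"tz":0,"twist":0},{"tx":0,"ty":0,"tz":0,"twist":0},{"tx":0,"ty":0,"tz":0,"twist":0},{"tx":0,"ty":0,"tz":0,"twist":0}], "claw": 0, "grip_force": 15}}

```text
t: 3.87
eef_pos: [0.5092, 0.2059, 0.0838]
ee_rot: [-3.139, -0.001, -0.243]
force: [-1.0, 6.1, -0.3]
width: 0.0138
gripper_force: 15.0
```

Call:
{"fn": "arm_command", "kwargs": {"commands": [{"tx":0,"ty":-0.02,"tz":0,"twist":0},{"tx":0,"ty":-0.05,"tz":0,"twist":0},{"tx":0,"ty":-0.08,"tz":0,"twist":0},{"tx":0,"ty":-0.11,"tz":0,"twist":0},{"tx":0,"ty":-0.14,"tz":0,"twist":0},{"tx":0,"ty":-0.16,"tz":0,"twist":0},{"tx":0,"ty":-0.17,"tz":0,"twist":0},{"tx":0,"ty":-0.17,"tz":0,"twist":0}]}}

```text
t: 4.53
eef_pos: [0.5195, 0.2471, 0.0838]
ee_rot: [-3.14, -0.001, -0.242]
force: [2.0, 2.2, 3.4]
width: 0.014
gripper_force: 15.0
```

Call:
{"fn": "arm_command", "kwargs": {"commands": [{"tx":0,"ty":-0.003,"tz":0,"twist":0},{"tx":0,"ty":-0.006,"tz":0,"twist":0},{"tx":0,"ty":-0.009,"tz":0,"twist":0},{"tx":0,"ty":-0.012,"tz":0,"twist":0},{"tx":0,"ty":-0.015,"tz":0,"twist":0},{"tx":0,"ty":-0.015,"tz":0,"twist":0},{"tx":0,"ty":-0.015,"tz":0,"twist":0},{"tx":0,"ty":-0.015,"tz":0,"twist":0}]}}

```text
t: 5.2
eef_pos: [0.52, 0.2495, 0.0837]
ee_rot: [-3.141, -0.0, -0.243]
force: [2.6, -2.5, 5.0]
width: 0.0136
gripper_force: 15.0
```

Call:
{"fn": "arm_command", "kwargs": {"commands": [{"tx":0,"ty":-0.003,"tz":0,"twist":0},{"tx":0,"ty":-0.006,"tz":0,"twist":0},{"tx":0,"ty":-0.009,"tz":0,"twist":0},{"tx":0,"ty":-0.012,"tz":0,"twist":0},{"tx":0,"ty":-0.012,"tz":0,"twist":0},{"tx":0,"ty":-0.012,"tz":0,"twist":0},{"tx":0,"ty":-0.012,"tz":0,"twist":0},{"tx":0,"ty":-0.012,"tz":0,"twist":0}]}}

```text
t: 5.87
eef_pos: [0.5201, 0.25, 0.0837]
ee_rot: [3.138, 0.001, -0.243]
force: [2.3, -12.2, 9.9]
width: 0.0137
gripper_force: 15.0
```

The lock is at its end stop: the force has risen to 12 N and the knob no longer moves. I'll release and rise.

Call:
{"fn": "arm_command", "kwargs": {"commands": [{"tx":0,"ty":0,"tz":0,"twist":0},{"tx":0,"ty":0,"tz":0,"twist":0},{"tx":0,"ty":0,"tz":0,"twist":0},{"tx":0,"ty":0,"tz":0,"twist":0},{"tx":0,"ty":0,"tz":-0.08,"twist":0},{"tx":0,"ty":0,"tz":-0.16,"twist":0},{"tx":0,"ty":0,"tz":-0.26,"twist":0},{"tx":0,"ty":0,"tz":-0.36,"twist":0}], "claw": 0.6}}

```text
t: 6.53
eef_pos: [0.5199, 0.2526, 0.1739]
ee_rot: [3.141, 0.001, -0.243]
force: [0.9, 0.4, 0.4]
width: 0.052
gripper_force: 0.0
```

Run:
```python
from h import *
p=[.575,.188,-.242]
print(get_state()["t"]);plan(p,[0,0,.170])
```

```text
6.5333
target [0.575 0.188 0.17 ] shares [0.276 0.198 0.015] twist -0.0002
```

Call:
{"fn": "arm_command", "kwargs": {"commands": [{"tx":0.07,"ty":0.05,"tz":0,"twist":0},{"tx":0.14,"ty":0.1,"tz":0,"twist":0},{"tx":0.21,"ty":0.15,"tz":0,"twist":0},{"tx":0.276,"ty":0.191,"tz":0,"twist":0},{"tx":0.276,"ty":0.191,"tz":0.05,"twist":0},{"tx":0.276,"ty":0.191,"tz":0.1,"twist":0},{"tx":0.276,"ty":0.191,"tz":0.14,"twist":0},{"tx":0.276,"ty":0.191,"tz":0.14,"twist":0}], "claw": 1}}

```text
t: 7.2
eef_pos: [0.5746, 0.189, 0.1359]
ee_rot: [3.139, 0.003, -0.243]
force: [0.1, 0.5, -0.5]
width: 0.0871
gripper_force: 0.0
```

Run:
```python
from h import *
p=[.5754,.1898,-.242]
ims=[grab_frame("top")[200:300,200:330],grab_frame("scene")[220:320,310:440]]
cv2.imwrite("pics/near2.png",cv2.resize(np.hstack(ims)[:,:,::-1],None,fx=3,fy=3,interpolation=cv2.INTER_CUBIC))
plan(p,[0,0,.059]);print(get_state()["t"])
```

```text
target [0.5754 0.1898 0.059 ] shares [-0.001 -0.     0.317] twist -0.0001
7.3
```

View pics/near2.png

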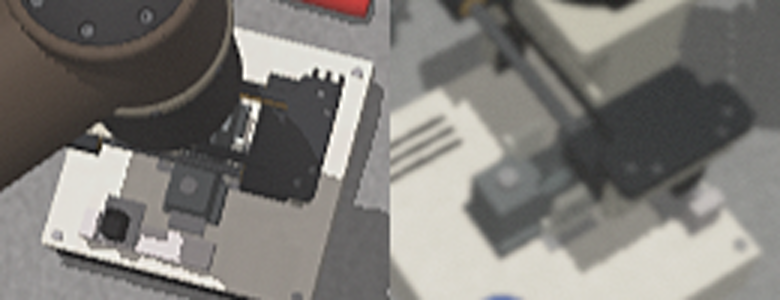

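The knob now sits at the open end, at about (115,222) in the left half of the crop. The fingers are open on both sides of the cassette, so I'll descend and check the force.

Call:
{"fn": "arm_command", "kwargs": {"commands": [{"tx":0,"ty":0,"tz":0.05,"twist":0},{"tx":0,"ty":0,"tz":0.1,"twist":0},{"tx":0,"ty":0,"tz":0.15,"twist":0},{"tx":0,"ty":0,"tz":0.2,"twist":0},{"tx":0,"ty":0,"tz":0.25,"twist":0},{"tx":0,"ty":0,"tz":0.29,"twist":0},{"tx":0,"ty":0,"tz":0.31,"twist":0},{"tx":0,"ty":0,"tz":0.31,"twist":0}]}}

```text
t: 7.97
eef_pos: [0.5756, 0.1894, 0.0603]
ee_rot: [3.141, 0.001, -0.243]
force: [0.3, -0.3, -0.6]
width: 0.0881
gripper_force: 0.0
```

Call:
{"fn": "arm_command", "kwargs": {"commands": [{"tx":0,"ty":0,"tz":0,"twist":0},{"tx":0,"ty":0,"tz":0,"twist":0},{"tx":0,"ty":0,"tz":0,"twist":0},{"tx":0,"ty":0,"tz":0,"twist":0},{"tx":0,"ty":0,"tz":0,"twist":0},{"tx":0,"ty":0,"tz":0,"twist":0},{"tx":0,"ty":0,"tz":0,"twist":0},{"tx":0,"ty":0,"tz":0,"twist":0}], "claw": 0, "grip_force": 28}}

```text
t: 8.63
eef_pos: [0.5762, 0.1896, 0.0615]
ee_rot: [-3.141, -0.0, -0.243]
force: [-0.4, 0.4, 3.3]
width: 0.04
gripper_force: 7.5
```

Call:
{"fn": "arm_command", "kwargs": {"commands": [{"tx":0,"ty":0,"tz":0,"twist":0},{"tx":0,"ty":0,"tz":0,"twist":0},{"tx":0,"ty":0,"tz":0,"twist":0},{"tx":0,"ty":0,"tz":0,"twist":0},{"tx":0,"ty":0,"tz":-0.01,"twist":0},{"tx":0,"ty":0,"tz":-0.02,"twist":0},{"tx":0,"ty":0,"tz":-0.03,"twist":0},{"tx":0,"ty":0,"tz":-0.04,"twist":0}]}}

```text
t: 9.3
eef_pos: [0.5758, 0.1894, 0.0709]
ee_rot: [3.141, 0.0, -0.243]
force: [-0.5, -0.2, -3.2]
width: 0.0375
gripper_force: 28.0
```

Call:
{"fn": "arm_command", "kwargs": {"commands": [{"tx":0,"ty":0,"tz":-0.02,"twist":0},{"tx":0,"ty":0,"tz":-0.05,"twist":0},{"tx":0,"ty":0,"tz":-0.08,"twist":0},{"tx":0,"ty":0,"tz":-0.11,"twist":0},{"tx":0,"ty":0,"tz":-0.14,"twist":0},{"tx":0,"ty":0,"tz":-0.17,"twist":0},{"tx":0,"ty":0,"tz":-0.2,"twist":0},{"tx":0,"ty":0,"tz":-0.23,"twist":0}]}}

```text
t: 9.97
eef_pos: [0.576, 0.1895, 0.1295]
ee_rot: [-3.141, -0.0, -0.243]
force: [-0.5, 1.1, -1.8]
width: 0.0371
gripper_force: 28.0
```

Call:
{"fn": "arm_command", "kwargs": {"commands": [{"tx":0,"ty":0,"tz":-0.05,"twist":0},{"tx":0,"ty":0,"tz":-0.1,"twist":0},{"tx":0,"ty":0,"tz":-0.15,"twist":0},{"tx":0,"ty":0,"tz":-0.2,"twist":0},{"tx":0,"ty":0,"tz":-0.25,"twist":0},{"tx":0,"ty":0,"tz":-0.28,"twist":0},{"tx":0,"ty":0,"tz":-0.3,"twist":0},{"tx":0,"ty":0,"tz":-0.3,"twist":0}]}}

```text
t: 10.63
eef_pos: [0.5764, 0.1897, 0.2048]
ee_rot: [-3.14, -0.001, -0.243]
force: [0.7, -0.0, -1.1]
width: 0.0373
gripper_force: 28.0
```

Run:
```python
from h import *
ims=[grab_frame("top")[180:310,190:330],grab_frame("scene")[200:330,310:450]]
cv2.imwrite("pics/near3.png",cv2.resize(np.hstack(ims)[:,:,::-1],None,fx=2.8,fy=2.8,interpolation=cv2.INTER_CUBIC))
r={c:spot_point("cassette_mid",c)[:2] for c in("top","scene")};print(r)
print(tri({c:v[0]["uv"] for c,v in r.items() if v}));s=get_state();print(s["force"],s["moment"],s["width"],s["gripper_force"],s["eef_pos"],np.abs(s["qd"]).max())
```

```text
{'top': [{'uv': [237.0, 274.5], 'score': 0.73}, {'uv': [262.0, 239.0], 'score': 0.58}], 'scene': [{'uv': [366.6, 242.1], 'score': 0.7}]}
[0.53397779 0.2075877  0.16347687]
[ 0.56255508 -0.24261064 -2.46078196] [-0.03591006  0.01318739 -0.01269783] 0.03720913363501455 27.96624004840851 [0.57555277 0.1892361  0.20264398] 0.002560967987278822
```

View pics/near3.png

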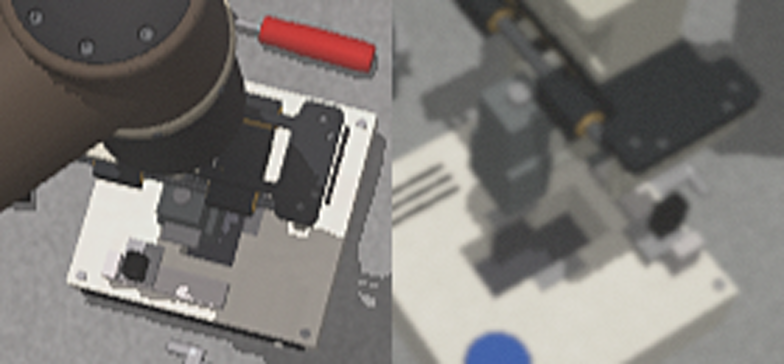

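The cassette is out, with the empty well visible below it and the lock still open. A quick tilt check using the two visible fittings: top crop (183,195) and scene crop (518,92).

Run:
```python
from h import *
p=[.5758,.1893,-.242]
for z in(.0995,.2425):
    for x in(-.0275,.0275): print(z,x,np.round(proj("top",W(p,[[x,0,z]])),1),np.round(proj("scene",W(p,[[x,0,z]])),1))
print("seen seated top",[328/5+205,222/5+190],[291/5+205,358/5+190],"lifted top",[190+183/2.8,180+195/2.8],"scene",[310+126/2.8,200+92/2.8])
print(tri({"top":[262,239],"scene":[366.6,242.1]}))
s=get_state();print(s["force"],s["width"],s["t"])
```

```text
0.0995 -0.0275 [[262.7 261. ]] [[375.  265.3]]
0.0995 0.0275 [[269.6 236.2]] [[349.4 280. ]]
0.2425 -0.0275 [[255.2 248.8]] [[385.  217.9]]
0.2425 0.0275 [[262.9 221.2]] [[355.3 233.9]]
seen seated top [270.6, 234.4] [263.2, 261.6] lifted top [255.35714285714286, 249.64285714285717] scene [355.0, 232.85714285714286]
[0.57688063 0.18825501 0.19770744]
[ 0.56255508 -0.24261064 -2.46078196] 0.03720913363501455 10.8333
```

Both fittings are within about 1 px of where a level cassette's would be, and its centre is 0.198 m above the table. Handing in.

```bash
python3 -c "
from station import *
print(job_done())"
```

```text
the job is handed in; nothing more can be done
None
```

I slid the lock to its open end stop, then pinched the cassette's catches and lifted it straight out. I handed the job in at about 11 s with the cassette held level, its underside about 10 cm above the dock; no verdict came back.

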